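Tag an incubator out of use, then jack up its front and hold it

ROBOT

A 7-joint arm with a two-finger parallel gripper is mounted at the origin on a cart in front of the work surface, level with it; the furniture and walls round the work are solid. World frame = base frame: x ahead of the robot, y to its left, z up, the work surface at z = 0. Lengths are in m, angles in rad, forces in N, time in s.
With the tool pointing down it reaches from about 0.425 to 0.95 m from the base axis. Payload 4.7 kg.
Tool frame: the origin (TCP) lies between the finger pads; the fingertips stand 25 mm ahead of it and the grasp point (between the pads) lies 6 mm ahead of it; x points along the fingers, z is the direction in which the jaws open and shut, and the axes are right-handed (so a half turn about x gives the same grasp; the last joint's range is limited). The gripper opens to 85 mm and grips with 20 to 120 N. Pads are 22 mm wide; open, the fingers measure 114 mm over their backs; the gripper's body (76 mm by 85 mm) begins 54 mm behind the grasp point. The pads swing forward as they close: fully open they stand 13 mm farther back than shut.
Start: joints at [1.101, 0.469, -0.049, 1.532, 0.024, 1.141, -0.082], TCP at [0.288, -0.61, 0.256] pointing down, gripper open.
Joint ranges: [-2.59, 2.59], [-0.33, 1.99], [-1.39, 1.29], [0.1, 2.45], [-1.04, 4.18], [0.21, 1.99], [-2.66, 2.66]. Speed limits (rad/s): [2.57, 2.57, 3.14, 3.14, 3.14, 3.14, 3.14].

INTERFACE

Orientations are given as a 3x3 rotation matrix whose columns are the frame's x, y, z axes.
In Python, from rig import * gives the robot as it stands. Calls block until the motion is done:
- movep(position, orientation): joint-space move of the TCP to a pose.
- move_l(position, attitude=None, feed=0.15, until_force=None): straight line of the TCP; attitude=None keeps the orientation; feed is the mean speed in m/s. With until_force (N) it stops when the force on the tool has changed by that much, and returns True; else False.
- move_joints(angles): joint-space move.
- command_gripper(opening, newtons=None): finger opening in m; newtons is the grip in N (None keeps the last); returns when the fingers have stopped.
- sleep(seconds).
- inverse_kinematics(position, orientation): joint angles nearest the present ones, or None.
- sense(): the state.
- camera(name): name is "scene" or "top" or "wrist"; returns (picture, depth): 420x560x3 uint8, red, green, blue; 420x560 float32, m along the optical axis (not along the pixel's ray), 0 where there is no reading.
- camera_params(name): a dict with "K" (3x3 intrinsics, pixels), "position" and "rotation" of the camera in the world; the wrist camera has in their place "tool_from_camera" (4x4, takes a point from camera to tool coordinates, whose origin is the TCP and whose axes are the tool frame's). Camera axes: x right, y down, z forward; pixel columns grow to the right and rows downward; lengths in m; the calibration is good to about 2 mm. A picture is of the moment at which its call begins: read the wrist's pose just before it. camera_params takes no time and is no camera call.
A pose or a line that the arm cannot do raises Unreachable and nothing moves.
- finish_job(): hands the job in, once; it reports no verdict.
The state is a dict: "time_s": time; "joint_pos": joint angles; "qd": joint speeds; "joint_efforts": joint torques, N m; "position": TCP position; "tcp_rot": TCP orientation; "wrist_force": force on the tool from outside, world axes, zero at the start; "ft_torque": the same for the moment, N m; "finger_gap": finger opening in m.
Only numpy, scipy, OpenCV 4.12 (cv2) and the standard library are available. Lean on these libraries where they do the work, as an engineer would, in place of code of your own. Each camera call takes 0.05 s, during which the arm holds its last target. There are 200 camera calls.

TASK

First drop the red lock-out tag over the steel post on top of the incubator so that it lies on the lid, and let go of it. Then set the blue bench jack flat on the worktop with its saddle centred under the yellow lift pad, and pump its red handle twice: once fully down and right back up to free the feet, then fully down again, and finish holding the handle down with the incubator's front raised. Leave the tag on its post, do not push hard against the incubator or lift it with the robot itself, and do not disturb the loose bottle, beaker, tape and microplate.

Things in the scene. Friction and masses are not known exactly. Their poses are not given: they have to be found in the camera images.
- tag: Loose red lock-out tag, a flat plate 80 (its x) x 44 (y) x 5 mm thick, 50 g, lying flat on the worktop to the left or right. Origin: centre of its underside. A white upright grip rib stands on it, 12 mm wide (y), 32 mm long (x), centred 18 mm to -x of the origin, its top 29 mm above the underside; take it by this rib.
- tag_hole (a point): Centre of the tag's 19 mm through hole, at the underside; 24 mm to +x of the tag's origin (42 mm from the rib's middle).
- post_foot (a point): Foot of the upright steel post on the incubator's lid, 9 mm diameter, 27 mm tall, tapered tip; this point is on the lid, 82 mm above the worktop. The tag lies flat on the lid round it, pointing any way.
- hinge_stand: Fixed foot behind the incubator; origin on the worktop under the hinge axis, x points to the incubator's back, y left along the hinge; its yaw is the incubator's yaw. The incubator, a low white box with grey lid (115 deep, 180 wide, top 82 mm up), stands to -x of the hinge; a lifting rail runs along its front.
- incubator (a joint): Tilt of the incubator about its rear hinge (72 mm up), rad: 0 standing on its feet, grows as the front rises; it falls back by its own weight (about 2 kg; 6 to 12 N at the lift pad). About 0.1 at a full stroke of a well placed jack.
- lift_pad: Yellow lift pad 36 x 36 x 8 mm, black dot on top, clamped to the rail at the incubator's front, up to 50 mm left or right of the middle, different in each run; it does not slide during the work. It juts 54 mm out of the front face. Origin: centre of its underside; x as the incubator's.
- lift_point (a point): Centre of the pad's underside, 151 mm to -x of the hinge axis, 70 mm above the worktop when the incubator stands level.
- jack: Loose blue bench lever jack, 0.7 to 1 kg, to the left or right. Origin: underside, on the worktop; base plate x -85 to +72, y -60 to +60 mm, 12 mm high. Its +x end goes under the pad, pointing along the incubator's x (within 0.2 rad). Lever on the -y side (y -38), carrying fin on the +y side.
- jack_fin (a point): Middle of the jack's upright carrying fin, 44 mm above the worktop, at x -20, y +40 mm of the jack. The fin is 14 mm thick (y), 40 mm long (x), top 61 mm up. Grip it from above across y, fingers opened no wider than 60 mm, and slide the jack along the worktop by it (takes several N).
- saddle_top (a point): Top of the jack's domed steel saddle (26 mm across), at x +50, y 0 of the jack; 58 mm above the worktop when down. It rises 35 mm per rad of handle travel, 28 mm in all: meets the pad after 12 mm (handle near 0.34), then lifts it up to 16 mm.
- jack_handle (a joint): Handle angle, rad: 0 sprung fully up (35 degrees above level), 0.8 fully down on its stop. A spring raises it again when let go, so it must be kept pressed; pressing takes about 3 to 10 N at the red pad.
- handle_pad (a point): Middle of the top face of the red press pad (40 long, 30 mm wide) at the handle's end, 95 mm from the level pivot at x +20, y -38, z 45 mm of the jack. Up: x -54, z 104 mm; fully down: x -74, z 33 mm of the jack. Push it straight down from above at x about -65, y -38 with closed fingers.
- bottle: Bystander: brown reagent bottle with black cap, 62 mm across, 128 mm tall, loose, right rear; leave it alone. Origin: centre of its underside.
- beaker: Bystander: small clear beaker, 49 mm across, 58 mm tall, loose, right; leave it alone. Origin: centre of its underside.
- tape: Bystander: roll of green label tape lying flat, 70 mm across, 19 mm high, loose, left; leave it alone. Origin: centre of its underside.
- plate: Bystander: white microplate, 86 x 128 x 14 mm, loose, left front; leave it alone. Origin: centre of its underside.
Not all that is in view belongs to the job. Of the things shaped like the tag, the red one is meant.

How it is judged:
On the way, in this order (a step that is already met when the one before it is completed fails the run):
1. the tag lies over the post on the lid and is let go, before any lifting (horizontal distance between tag_hole and post_foot below 0.009 m and distance between tag_hole and post_foot below 0.011 m and contact force between the fingers and tag below 0.1 N and value of joint incubator below 0.02 rad), for 0.3 s.
2. the jack stands flat with its saddle under the lift pad, handle up (horizontal distance between saddle_top and lift_point below 0.011 m and height (world z) of jack below 0.006 m and angle between jack's own z axis and vertical below 0.06 rad and value of joint jack_handle below 0.12 rad and value of joint incubator below 0.02 rad), for 0.2 s.
3. first stroke: handle down, front of the incubator raised by the jack (value of joint jack_handle above 0.68 rad and value of joint incubator above 0.07 rad and horizontal distance between saddle_top and lift_point below 0.011 m and height (world z) of jack below 0.006 m and angle between jack's own z axis and vertical below 0.06 rad and contact force between jack and lift_pad above 2 N), for 0.1 s.
4. handle back up, incubator down on its feet (value of joint jack_handle below 0.15 rad and value of joint incubator below 0.02 rad), for 0.1 s.
At the end, for the whole second after the job is handed in: Fingers hold the handle down (over 0.68 rad, 1.5 N); the jack carries the raised, still incubator front (tilt over 0.07 rad, over 2 N on the pad), flat, saddle within 11 mm of the lift point; the tag lies let go on the lid, hole round the post (9 mm sideways, 11 mm in all) (all of step 3 and contact force between the fingers and jack above 1.5 N and velocity of joint incubator below 0.05 rad/s and horizontal distance between tag_hole and post_foot below 0.009 m and distance between tag_hole and post_foot below 0.011 m and contact force between the fingers and tag below 0.1 N); the arm keeps its last pose, push and grip.
It fails at once if the bottle is pushed more than 30 mm (distance of bottle from where it was at the start of the episode above 0.03 m).
It fails at once if the beaker is pushed more than 30 mm (distance of beaker from where it was at the start of the episode above 0.03 m).
It fails at once if the tape is pushed more than 30 mm (distance of tape from where it was at the start of the episode above 0.03 m).
It fails at once if the plate is pushed more than 30 mm (distance of plate from where it was at the start of the episode above 0.03 m).
It fails at once if the robot itself pushes or lifts the incubator hard (over 15 N) (contact force between any of the arm, the fingers and hinge_stand above 15 N).
It also fails if it takes over 67 s, if anything falls off the work surface, if the arm or the gripper's body presses on something with over 40 N, if the wrist force passes 120 N, or if a joint passes its speed limit or range.

## Working session

There is one attempt and no reset: what is moved stays moved. The work goes in short steps, each a Python script; the robot and the scene stay as the last script left them, time stands still between calls to the robot, and variables do not carry over. Pictures are saved under pics/ and viewed, about 8 in all and at most 12, crops included, and the job is handed in when it is done.

```bash
ls; mkdir -p pics; python3 - <<'E'
from rig import *
import cv2,numpy as np
for n in ("top","scene"):
    p,d=camera(n); cv2.imwrite(f"pics/{n}0.png",p[:,:,::-1]); np.savez(f"pics/{n}0.npz",p=p,d=d)
    c=camera_params(n); print(n,c)
print(camera_params("wrist")); s=sense(); print(s)
E
```

```text
pics
top {'K': array([[388.86867915,   0.        , 277.08935377],
       [  0.        , 388.86867915, 209.30737722],
       [  0.        ,   0.        ,   1.        ]]), 'position': array([ 0.45946562, -0.04927362,  1.21007421]), 'rotation': array([[-0.02898079, -0.99524406,  0.09300197],
       [-0.9995659 ,  0.02934832,  0.0025863 ],
       [-0.00530345, -0.09288664, -0.99566257]])}
scene {'K': array([[388.3933392 ,   0.        , 280.93394892],
       [  0.        , 388.3933392 , 210.0213778 ],
       [  0.        ,   0.        ,   1.        ]]), 'position': array([-0.13887728,  0.76704474,  0.58796594]), 'rotation': array([[-0.73437289, -0.29397606,  0.61177981],
       [-0.67821185,  0.28205901, -0.67858043],
       [ 0.0269284 , -0.91324739, -0.40651454]])}
{'K': array([[339.15776071,   0.        , 279.91318321],
       [  0.        , 339.15776071, 207.88485213],
       [  0.        ,   0.        ,   1.        ]]), 'tool_from_camera': array([[-5.06130434e-04, -2.68859930e-01,  9.63179154e-01,
        -1.15681287e-01],
       [ 4.71708297e-06, -9.63179278e-01, -2.68859962e-01,
  
[... 308 characters left out ...]
4104466, -0.08226573]), 'qd': array([ 0.00321149, -0.00177111, -0.00050363, -0.00300215, -0.0019381 ,
       -0.00041083,  0.00082236]), 'joint_efforts': array([ 6.33722957e-04, -5.11515248e+01, -4.70469065e-02, -2.38392287e+01,
        1.07427806e-02,  4.40567455e-03, -1.24605376e-05]), 'position': array([ 0.28777796, -0.61004382,  0.25536215]), 'tcp_rot': array([[-8.30995028e-04,  9.04403076e-01,  4.26678316e-01],
       [ 1.59910639e-03,  4.26679120e-01, -9.04401665e-01],
       [-9.99998376e-01, -6.92492674e-05, -1.80080496e-03]]), 'wrist_force': array([-0.53303165,  0.95577246, -0.4413425 ]), 'ft_torque': array([-0.00499092,  0.01650999,  0.01154379]), 'finger_gap': 0.08530901618131463}
```

View pics/top0.png

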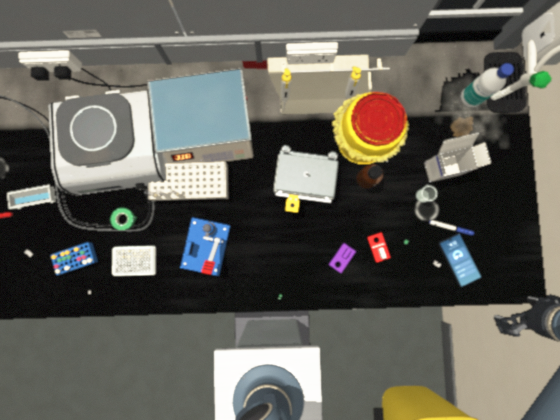

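View pics/scene0.png

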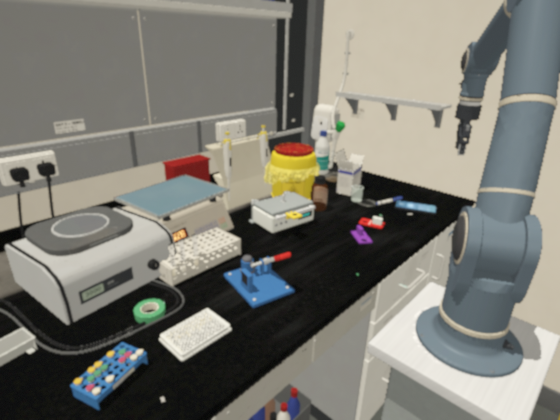

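Top view: the tag candidates are a red plate at (379,247) and a purple one at (343,258); red is the one meant. The jack is at (205,247), the yellow pad at (292,204) and the incubator at (307,173). Next I'll measure these and confirm the tag in an enlarged crop.

```bash
cat > h.py <<'E'
import numpy as np, cv2
from rig import *
def pose(name):
    c=camera_params(name)
    if name=="wrist":
        s=sense(); T=np.eye(4); T[:3,:3]=s["tcp_rot"]; T[:3,3]=s["position"]; M=T@c["tool_from_camera"]
        return c["K"],M[:3,:3],M[:3,3]
    return c["K"],c["rotation"],c["position"]
def ray(P,uv,z):
    K,R,t=P; uv=np.atleast_2d(uv).astype(float)
    d=np.c_[uv,np.ones(len(uv))]@np.linalg.inv(K).T@R.T
    return t+d*((z-t[2])/d[:,2])[:,None]
def proj(P,X):
    K,R,t=P; q=(np.atleast_2d(X)-t)@R@K.T; return q[:,:2]/q[:,2:]
def hsv(p): return cv2.cvtColor(p,cv2.COLOR_RGB2HSV)
def mask(p,ranges):
    h=hsv(p); m=np.zeros(h.shape[:2],np.uint8)
    for lo,hi in ranges: m|=cv2.inRange(h,lo,hi)
    return m
RED=[((0,140,70),(8,255,255)),((172,140,70),(180,255,255))]
YEL=[((22,130,110),(36,255,255))]
BLUE=[((100,130,50),(116,255,255))]
def blobs(m,amin=30):
    n,l,s,c=cv2.connectedComponentsWithStats(m); return [(i,s[i],c[i],l==i) for i in range(1,n) if s[i,4]>=amin]
def down(yaw):
    """tool pointing down; jaw axis (z) at yaw in the world xy plane"""
    x=np.array([0,0,-1.]); z=np.array([np.cos(yaw),np.sin(yaw),0]); return np.c_[x,np.cross(z,x),z]
def snap(name,fn,box=None,k=1):
    P=pose(name); p,d=camera(name); np.savez(f"pics/{fn}.npz",p=p,d=d,K=P[0],R=P[1],t=P[2])
    q=p if box is None else p[box[1]:box[3],box[0]:box[2]]
    cv2.imwrite(f"pics/{fn}.png",cv2.resize(q,None,fx=k,fy=k,interpolation=cv2.INTER_CUBIC)[:,:,::-1]); return P,p,d
E
python3 - <<'E'
from h import *
f=np.load("pics/top0.npz"); p=f["p"]; P=pose("top")
cv2.imwrite("pics/crop1.png",cv2.resize(p[150:300,180:400],None,fx=3.6,fy=3.6,interpolation=cv2.INTER_CUBIC)[:,:,::-1])
for nm,r,z in(("red",RED,.005),("yel",YEL,.078),("blue",BLUE,.012)):
    for i,s,c,m in blobs(mask(p,r)):
        if 120<c[1]<310:
            pts=np.argwhere(m)[:,::-1]; w=ray(P,pts,z)[:,:2].astype(np.float32); print(nm,s,c.round(1),w.mean(0),cv2.minAreaRect(w))
for n,uv in (("bottle",(371,175)),("beaker",(427,200)),("tape",(122,219)),("plate",(133,261)),("purple",(343,258))): print(n,ray(P,uv,0.02)[0])
E
```

```text
red [  0 212  13   7  69] [  5.5 214.6] [0.5805873  0.80147684] ((0.5808957815170288, 0.8000626564025879), (0.01786801591515541, 0.03840586915612221), 6.512144088745117)
red [367 232  24  31 367] [377.8 246. ] [ 0.4494887  -0.35309017] ((0.44638341665267944, -0.35495996475219727), (0.08768666535615921, 0.05339811369776726), 16.701072692871094)
red [202 261  12  14 130] [207.4 267.6] [0.3986632  0.17297113] ((0.39859744906425476, 0.17318682372570038), (0.02984708361327648, 0.04120263084769249), 74.48786926269531)
yel [ 332   93   77   72 1869] [359.9 138.7] [ 0.76886696 -0.29814544] ((0.7883501052856445, -0.3168030381202698), (0.21601137518882751, 0.1980305016040802), 50.94533157348633)
yel [285 194  15  19 198] [292.  204.4] [ 0.57846415 -0.0903758 ] ((0.5822437405586243, -0.09087134897708893), (0.04219173267483711, 0.051247432827949524), 80.1478042602539)
blue [ 179  217   34   56 1089] [195.2 246.1] [0.46548378 0.2083505 ] ((0.47007548809051514, 0.20028802752494812), (0.08451151847839355, 0.16451960802078247), 76.49601745605469)
blue [210 220  21  56 481] [220.3 243.8] [0.47025073 
[... 152 characters left out ...]
31. ] [ 0.4874934 -0.6212914] ((0.4868544042110443, -0.6222734451293945), (0.052895087748765945, 0.018338248133659363), 72.14800262451172)
blue [441 235  23  18 129] [452.  242.3] [ 0.45414698 -0.5785734 ] ((0.4510740339756012, -0.5791758894920349), (0.03464319184422493, 0.0680147111415863), 19.762422561645508)
blue [ 51 242  47  33 517] [ 77.3 257.3] [0.44158623 0.5706194 ] ((0.4408359229564667, 0.5827628970146179), (0.07338795810937881, 0.13588504493236542), 16.933513641357422)
bottle [ 0.66866282 -0.33982083  0.02      ]
beaker [ 0.58576785 -0.50768178  0.02      ]
tape [0.55477253 0.43108388 0.02      ]
plate [0.42568342 0.39652469 0.02      ]
purple [ 0.41634468 -0.24186662  0.02      ]
```

View pics/crop1.png

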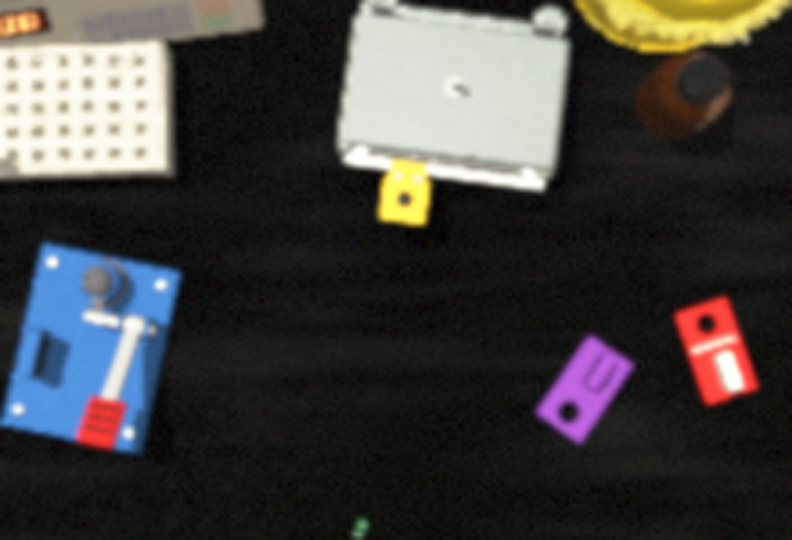

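The crop confirms it: red tag with white rib at (732,372) and hole at (707,323). The purple one is a decoy. The pad's dot is at crop (405,199) and the post at (457,87). Next I'll look with the wrist camera above the tag.

```bash
python3 - <<'E'
from h import *
P=pose("top"); full=lambda u,v:(180+u/3.6,150+v/3.6)
hole=ray(P,full(707,323),.005)[0]; rib=ray(P,full(732,372),.029)[0]; dot=ray(P,full(405,199),.078)[0]
d=hole-rib; yaw=np.arctan2(d[1],d[0]); print(hole,rib,dot,yaw,np.hypot(*d[:2]))
for a,b in (((362,8),(565,40)),((345,155),(545,185)),((345,150),(362,8)),((555,178),(565,40))):
    A=ray(P,full(*a),.082)[0];B=ray(P,full(*b),.082)[0]; print(A,B,np.arctan2(*(B-A)[[1,0]]))
print("post",ray(P,full(457,87),.095)[0])
command_gripper(.045,25)
movep([rib[0],rib[1],.17],down(yaw-np.pi/2)); print(sense()["joint_pos"],sense()["time_s"])
Pw,p,dd=snap("wrist","w1")
for i,s,c,m in blobs(mask(p,RED)): print(s,c)
E
```

```text
[ 0.468777   -0.34969247  0.005     ] [ 0.42712294 -0.36245059  0.029     ] [ 0.57571745 -0.0917502   0.078     ] 0.29721501902995556 0.04356408937566457
[ 0.73381677 -0.06148583  0.082     ] [ 0.7021432  -0.22668551  0.082     ] -1.7602265344529997
[ 0.61266709 -0.0440547   0.082     ] [ 0.58335529 -0.20533661  0.082     ] -1.7505767171098796
[ 0.61676289 -0.04417222  0.082     ] [ 0.73381677 -0.06148583  0.082     ] -0.14684674309929785
[ 0.58882077 -0.21367262  0.082     ] [ 0.7021432  -0.22668551  0.082     ] -0.11432986932226978
post [ 0.66348926 -0.13598746  0.095     ]
[ 0.71218941  0.3786455  -0.1030274   1.89402004  0.05105317  0.8699151
 -0.69203501] 1.7167
[ 246  120   59   99 4114] [274.88502674 165.25741371]
```

View pics/w1.png

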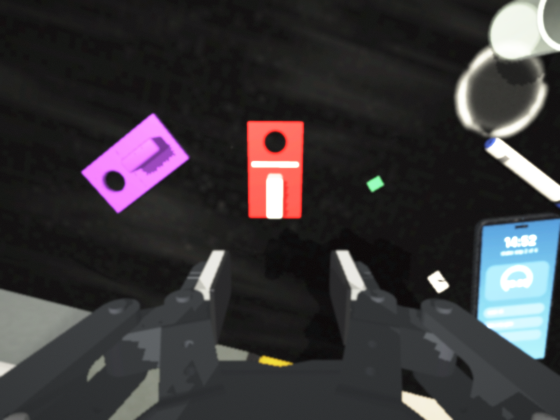

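Wrist view: tag upright in the picture, hole at (275,141), rib around (275,195). Take it by the rib, lift it and fly to the post.

```bash
python3 - <<'E'
from h import *
f=np.load("pics/w1.npz"); p=f["p"]; P=(f["K"],f["R"],f["t"])
m=max(blobs(mask(p,RED)),key=lambda b:b[1][4])[3]
w=ray(P,np.argwhere(m)[:,::-1],.005)[:,:2].astype(np.float32)
c,sz,a=cv2.minAreaRect(w); print(c,sz,a)
bx=cv2.boxPoints((c,sz,a)); e=max((bx[1]-bx[0],bx[2]-bx[1]),key=np.linalg.norm); 
if e[0]<0:e=-e
e/=np.linalg.norm(e); yaw=np.arctan2(e[1],e[0])
hole=ray(P,(275,141),.005)[0,:2]; c2=hole-.024*e; print(yaw,hole,c2)
o=(np.array(c)+c2)/2; rib=o-.018*e; R=down(yaw-np.pi/2); print("rib",rib)
move_l([*rib,.08],R,.2); move_l([*rib,.034],R,.1)
command_gripper(0.0,40); print(sense()["finger_gap"],sense()["position"])
move_l([*rib,.20],R,.25)
# post now: hole is 42 mm + along y tool axis (cam side) from rib
post=np.array([.6635,-.136]); tcp=post-.042*R[:2,1]; print(R[:,1])
movep([*tcp,.20],R)
Pw,p,d=snap("wrist","w2"); s=sense();print(s["position"],s["time_s"],s["finger_gap"],s["wrist_force"])
E
```

```text
(0.4464724659919739, -0.3543568551540375) (0.08265028893947601, 0.04731851443648338) 16.48756217956543
0.2877623 [ 0.4700974  -0.34752438] [ 0.44708425 -0.35433575]
rib [ 0.42951849 -0.35945483]
0.011168532854460633 [ 0.43008596 -0.35984951  0.03481057]
[0.95888138 0.28380722 0.        ]
[ 0.62203584 -0.15068959  0.19952666] 5.3417 0.010913865904029773 [ 0.62668224 -0.15443135 -1.05937786]
```

View pics/w2.png

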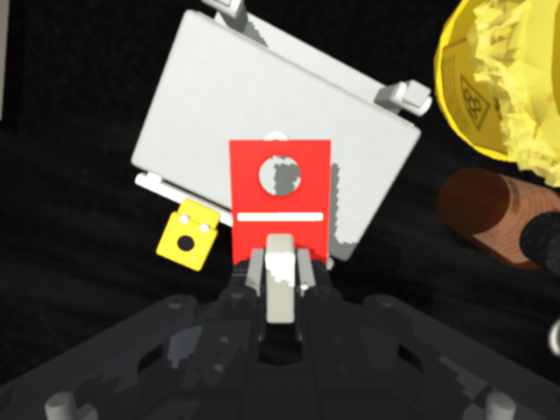

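Tag is well held, hole at (280,175); the post is hidden behind it. Yellow pad dot at (185,242). Back off to see the post.

```bash
python3 - <<'E'
from h import *
s=sense(); R=s["tcp_rot"]; t=s["position"]
f=np.load("pics/w2.npz"); P=(f["K"],f["R"],f["t"])
zt=t[2]-.0348
h=ray(P,(280,175),zt+.003)[0]; print("hole in tool y,z:",(h-t)@R[:,1],(h-t)@R[:,2]); print("dot",ray(P,(185,242),.078))
move_l(t-.06*np.r_[R[:2,1],0]+[0,0,.03],None,.25)
Pw,p,d=snap("wrist","w3",(130,0,430,225),2.6); print(sense()["position"])
E
```

```text
hole in tool y,z: 0.042187401360544295 -0.0001329356403537681
dot [[ 0.57858624 -0.08962695  0.078     ]]
[ 0.56406671 -0.16861568  0.22998936]
```

View pics/w3.png

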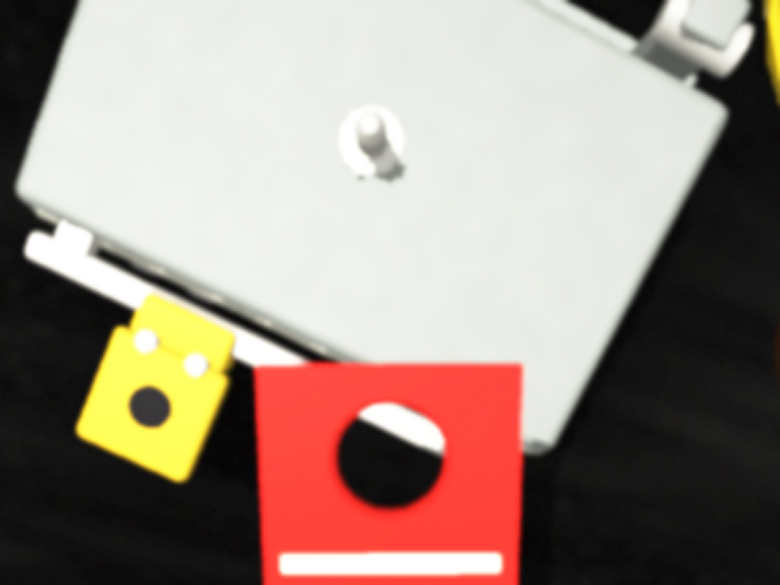

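Post disc at crop (371,141), its tip at (369,122); pad dot at (150,406), lid edges clear.

```bash
python3 - <<'E'
from h import *
f=np.load("pics/w3.npz"); P=(f["K"],f["R"],f["t"]); F=lambda u,v:(130+u/2.6,v/2.6)
foot=ray(P,F(371,141),.083)[0]; tip=ray(P,F(369,120),.109)[0]; dot=ray(P,F(150,406),.078)[0]; print(foot,tip,dot)
for a,b,z in (((725,115),(547,445),.082),((530,0),(725,105),.082),((20,190),(75,10),.082),((80,433),(182,481),.078),((80,433),(125,330),.078)):
    A,B=ray(P,F(*a),z)[0],ray(P,F(*b),z)[0]; print(np.degrees(np.arctan2(*(B-A)[[1,0]])))
post=(foot+tip)[:2]/2; print("post",post)
s=sense(); R=s["tcp_rot"]
tcp=post-.0422*R[:2,1]
move_l([*tcp,.19],None,.25)
move_l([*tcp,.155],None,.08)
Pw,p,d=snap("wrist","w4",(180,60,380,240),3)
# lower onto lid: underside at tcp-.0348 ; lid .082 -> .117
print(move_l([*tcp,.1185],None,.04,until_force=4),sense()["position"],sense()["wrist_force"],sense()["time_s"])
E
```

```text
[ 0.66670957 -0.13469155  0.083     ] [ 0.66740599 -0.13448185  0.109     ] [ 0.57754449 -0.09046661  0.078     ]
170.2564093483747
-98.78571203493182
-7.4280885515772646
-100.0725830829487
-11.61402618001522
post [ 0.66705778 -0.1345867 ]
False [ 0.62680148 -0.14651768  0.11879233] [ 0.44734143 -0.51307182  0.01410139] 7.975
```

View pics/w4.png

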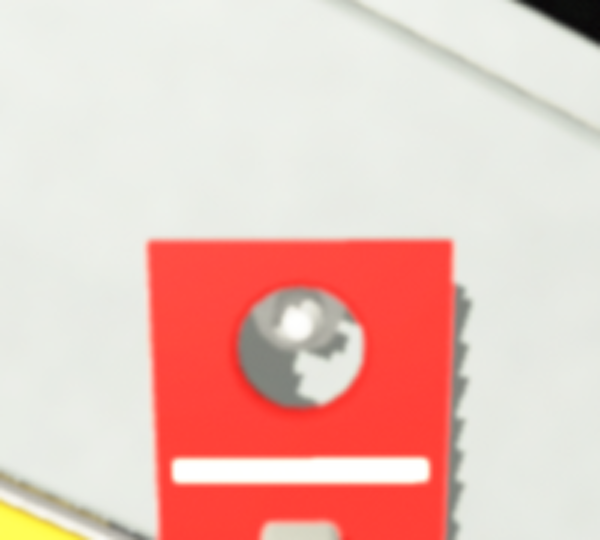

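The post stands inside the hole. Now release, check the tag numerically, and go look at the jack.

```bash
python3 - <<'E'
from h import *
s=sense(); t=s["position"].copy()
move_l([t[0],t[1],.1175],None,.04,until_force=4)
command_gripper(.04,25); sleep(.2)
move_l([t[0],t[1],.20],None,.2)
move_l([t[0]-.02,t[1],.24],None,.25)
Pw,p,d=snap("wrist","w5")
m=max(blobs(mask(p,RED)),key=lambda b:b[1][4])[3]
w=ray(Pw,np.argwhere(m)[:,::-1],.087)[:,:2].astype(np.float32); c,sz,a=cv2.minAreaRect(w); e=s["tcp_rot"][:2,1]
print(c,sz,a,"hole",np.array(c)+.024*e, "depth z of tag pixels:")
vu=np.argwhere(m); K,R,tt=Pw; z=d[vu[:,0],vu[:,1]]; X=(np.c_[vu[:,::-1],np.ones(len(vu))]@np.linalg.inv(K).T*z[:,None])@R.T+tt; print(np.percentile(X[z>0,2],[5,50,95]))
# above jack
P=pose("top"); full=lambda u,v:(180+u/3.6,150+v/3.6)
co=ray(P,[full(*q) for q in((42,243),(182,270),(140,453),(2,428))],.012); print(co)
movep([.45,.19,.26],down(-np.pi/2-.2)); 
Pw,p,d=snap("wrist","w6",None,1.4); print(sense()["position"],sense()["time_s"])
E
```

```text
(0.6423668265342712, -0.14140349626541138) (0.0792699083685875, 0.044797081500291824) 16.153444290161133 hole [ 0.66538017 -0.13459276] depth z of tag pixels:
[0.0838055  0.0849959  0.08614591]
[[0.55372949 0.21858185 0.012     ]
 [0.52700861 0.09872978 0.012     ]
 [0.37302895 0.13706857 0.012     ]
 [0.397348   0.2538958  0.012     ]]
[0.45077059 0.18900488 0.25966863] 11.1917
```

View pics/w6.png

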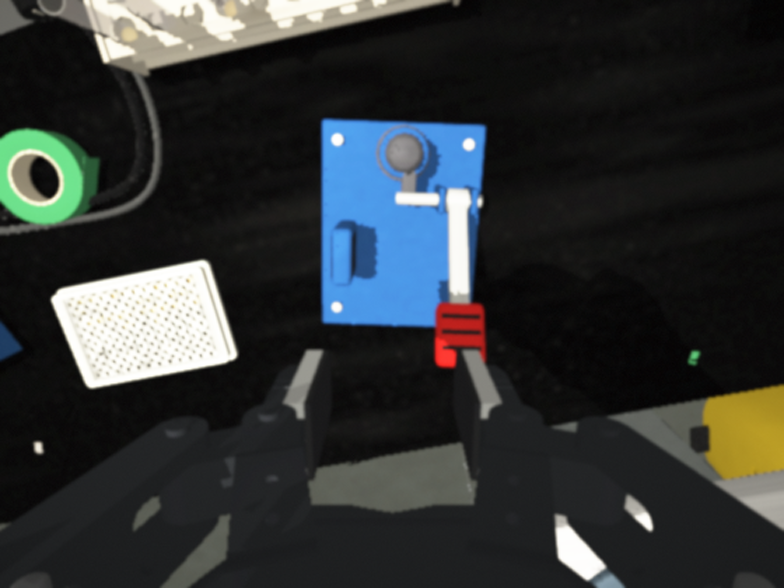

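The tag lies on the lid (hole within 2 mm of the post). Jack in view: base corners (322,120), (485,126), (322,324); saddle (404,152); fin near (343,255). Grip the fin and slide the jack to a point in front of the pad.

```bash
cat > est.py <<'E'
from h import *
f=np.load("pics/w6.npz"); P=(f["K"],f["R"],f["t"]); F=lambda *q:np.array(q)/1.4
A=ray(P,F(322,120),.012)[0,:2];B=ray(P,F(485,126),.012)[0,:2];C=ray(P,F(322,324),.012)[0,:2]; S=ray(P,F(404,152),.056)[0,:2]
rot=lambda a:np.array([[np.cos(a),-np.sin(a)],[np.sin(a),np.cos(a)]])
y1=np.arctan2(*(A-C)[[1,0]]); y2=np.arctan2(*(A-B)[[1,0]])-np.pi/2; yaw=(y1+y2)/2
o1=(B+C)/2-rot(yaw)@[-.0065,0]; o2=S-rot(yaw)@[.05,0]
E
python3 - <<'E'
from est import *
print(np.linalg.norm(A-C),np.linalg.norm(A-B),y1,y2,o1,o2)
o=(o1+o2)/2; fin=o+rot(yaw)@[-.02,.04]; print("yaw",yaw,"fin",fin, "finpix", proj(P,[*fin,.061])*1.4)
R=down(yaw-np.pi/2)
command_gripper(.05,25)
move_l([*fin,.12],R,.25); move_l([*fin,.051],R,.1,until_force=5)
command_gripper(0,100); s=sense(); print(s["finger_gap"],s["position"],s["wrist_force"],s["time_s"])
E
```

```text
0.15599105559356055 0.11794179964668569 -0.24092794903446674 -0.23609560487886738 [0.47050754 0.17884506] [0.47123328 0.1784236 ]
yaw -0.23851177695666706 fin [0.46088687 0.2222271 ] finpix [[340.14621437 258.32938715]]
0.012737341519370967 [0.46126884 0.22230792 0.05175915] [-0.68648646 -0.89214933  5.68543979] 13.4333
```

```bash
python3 - <<'E'
from h import *
rot=lambda a:np.array([[np.cos(a),-np.sin(a)],[np.sin(a),np.cos(a)]])
Y=-.17; dot=np.array([.5777,-.0903]); fin=dot+rot(Y)@[-.07,.04]; u=rot(Y)@[1,0]
R=down(Y-np.pi/2); z=sense()["position"][2]; pre=fin-.055*u; print(pre,fin)
move_l([*pre,z],R,.09); s=sense(); print(s["wrist_force"],s["finger_gap"],s["time_s"])
move_l([*(fin-.012*u),z],R,.06); s=sense(); print(s["position"],s["wrist_force"],s["finger_gap"],s["time_s"])
snap("wrist","w7",None,1.4)
E
```

```text
[ 0.4612692  -0.02972882] [ 0.51547636 -0.03903384]
[0.51924577 6.10481369 0.9707226 ] 0.012644776705185143 16.3833
[ 0.49571425 -0.03608376  0.05155952] [-19.36710538   3.15311461  23.97872941] 0.012960379568030688 17.25
```

View pics/w7.png

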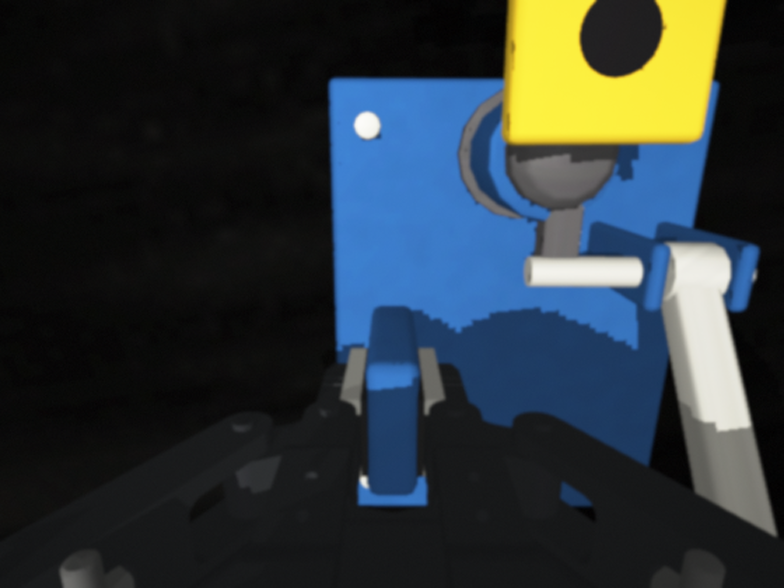

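The jack is nearly in place: saddle just reaching under the pad, flat and aligned. But the arm lags by 8 mm with a 24 N upward reaction, so I'm pressing on the jack. Relieve that first.

```bash
python3 - <<'E'
from h import *
def rep(n):
    s=sense(); print(n,s["position"].round(4),s["wrist_force"].round(1),s["ft_torque"].round(2),s["tcp_rot"][:,0].round(3),s["time_s"])
rep("now"); sleep(.2); rep("settled")
t=sense()["position"]; move_l([t[0],t[1],.0530],None,.03); sleep(.1); rep("lift 1mm")
f=np.load("pics/w7.npz"); P=(f["K"],f["R"],f["t"]); F=lambda *q:np.array(q)/1.4
print("dot",ray(P,F(621,35),.078)); A=ray(P,F(331,80),.012)[0];B=ray(P,F(718,84),.012)[0];print("front corners",A,B,np.arctan2(*(A-B)[[1,0]])-np.pi/2,np.linalg.norm(A-B))
print("saddle",ray(P,F(562,155),.054))
E
```

```text
now [ 0.4957 -0.0361  0.0516] [-18.4   4.   24.2] [ 1.09  3.77 -0.27] [-0.017 -0.001 -1.   ] 17.3
settled [ 0.4957 -0.0361  0.0516] [-18.9   3.3  23.4] [ 1.14  3.69 -0.2 ] [-0.017 -0.001 -1.   ] 17.5
lift 1mm [ 0.4948 -0.0364  0.0522] [-1.4  0.9 -6.6] [ 0.3   0.53 -0.1 ] [-0.003 -0.    -1.   ] 18.0167
dot [[ 0.57643928 -0.08899666  0.078     ]]
front corners [ 0.58762359 -0.03386556  0.012     ] [ 0.56682973 -0.14817444  0.012     ] -0.17994186103532717 0.11618478502731822
saddle [[ 0.55713744 -0.08613864  0.054     ]]
```

```bash
python3 - <<'E'
from h import *
def rep(n):
    s=sense(); print(n,s["position"].round(4),s["wrist_force"].round(1),s["ft_torque"].round(2),s["tcp_rot"][:,0].round(3),s["time_s"])
z=.0533; R=down(-.17-np.pi/2)
for k in (.35,.7,1):
    a=np.array([.4957,-.0361])+k*np.array([.0202,-.0031]); move_l([*a,z],R,.05); rep(k)
Pw,p,d=snap("wrist","w8",None,1.4)
E
```

```text
0.35 [ 0.5039 -0.0374  0.0533] [-0.4  0.7 -9.7] [ 0.4   0.12 -0.02] [ 0.002  0.    -1.   ] 18.3083
0.7 [ 0.5105 -0.0383  0.0534] [ 0.3  0.5 -8. ] [ 0.4   0.16 -0.  ] [ 0.001  0.    -1.   ] 18.6
1 [ 0.5165 -0.0392  0.0534] [ 0.9 -0.5 -7.9] [0.39 0.06 0.03] [ 0.001  0.    -1.   ] 18.875
```

View pics/w8.png

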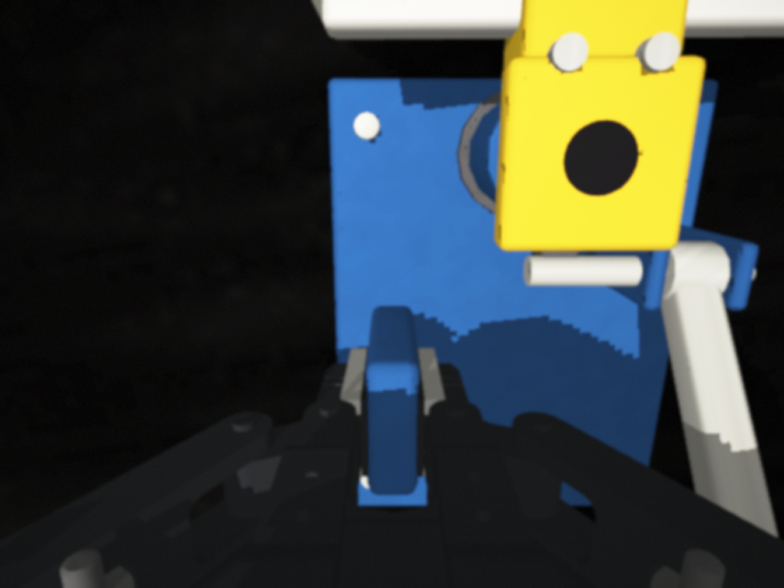

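```bash
python3 - <<'E'
from h import *
f=np.load("pics/w8.npz"); P=(f["K"],f["R"],f["t"]); F=lambda *q:np.array(q)/1.4
dot=ray(P,F(601,158),.078)[0]; A=ray(P,F(331,80),.0135)[0];B=ray(P,F(718,84),.0135)[0]
yaw=np.arctan2(*(A-B)[[1,0]])-np.pi/2; u=np.array([np.cos(yaw),np.sin(yaw)]); s1=(A+B)[:2]/2-.022*u
cor=ray(P,F([505,249],[678,249],[512,57],[704,57]),.078) if 0 else np.vstack([ray(P,F(*q),.078) for q in((500,249),(678,249),(510,57),(704,60))])
print("dot",dot,"padcentre",cor.mean(0),"saddle",s1,yaw, "d",dot[:2]-s1, "pad yaw",np.arctan2(*(cor[0]-cor[1])[[1,0]])-np.pi/2)
f=np.load("pics/w7.npz");P7=(f["K"],f["R"],f["t"]);print("w7 saddle by dome, +tcp shift", ray(P7,F(562,155),.054)[0,:2]+P[2][:2]-P7[2][:2])
print(cor)
E
```

```text
dot [ 0.57719004 -0.08911833  0.078     ] padcentre [ 0.57717774 -0.0884875   0.078     ] saddle [ 0.57725899 -0.09056122] -0.1796497516123723 d [-6.89540581e-05  1.44289259e-03] pad yaw -0.17014260660231662
w7 saddle by dome, +tcp shift [ 0.57584737 -0.08931412]
[[ 0.56338214 -0.06885824  0.078     ]
 [ 0.55752112 -0.10297287  0.078     ]
 [ 0.59702513 -0.07430597  0.078     ]
 [ 0.59078257 -0.10781293  0.078     ]]
```

Saddle is within about 1.5 mm of the lift point. Set it down, release, and check again from above.

```bash
python3 - <<'E'
from h import *
t=sense()["position"]
move_l([t[0],t[1],.0518],None,.02,until_force=8); print(sense()["position"],sense()["wrist_force"].round(1))
command_gripper(.045,25); sleep(.3)
t=sense()["position"]; move_l([t[0],t[1],.115],None,.1)
snap("wrist","w9",None,1.4)
Y=-.18; rot=np.array([[np.cos(Y),-np.sin(Y)],[np.sin(Y),np.cos(Y)]])
o=np.array([.577,-.0902])-rot@[.05,0]; h=o+rot@[-.065,-.038]; print("press",h)
R=down(-.17-np.pi/2)
move_l([t[0],t[1],.19],None,.2); command_gripper(0,40)
movep([*h,.19],R); print(inverse_kinematics([*h,.05],R) is not None)
P,p,d=snap("top","t1"); m=max(blobs(mask(p,YEL)),key=lambda b:-abs(b[2][0]-292)-abs(b[2][1]-204)); print(m[1],m[2])
vu=np.argwhere(m[3]); z=d[vu[:,0],vu[:,1]]; X=(np.c_[vu[:,::-1],np.ones(len(vu))]@np.linalg.inv(P[0]).T*z[:,None])@P[1].T+P[2]; print("pad z",np.percentile(X[z>0,2],[10,50,90]),sense()["time_s"])
E
```

```text
[ 0.51618064 -0.03913016  0.05219446] [-0.2  0.3 -2.7]
press [ 0.45705485 -0.10699766]
True
[287 195  13  17 148] [292.59459459 204.00675676]
pad z [0.07404395 0.07727336 0.08016885] 22.2417
```

View pics/w9.png

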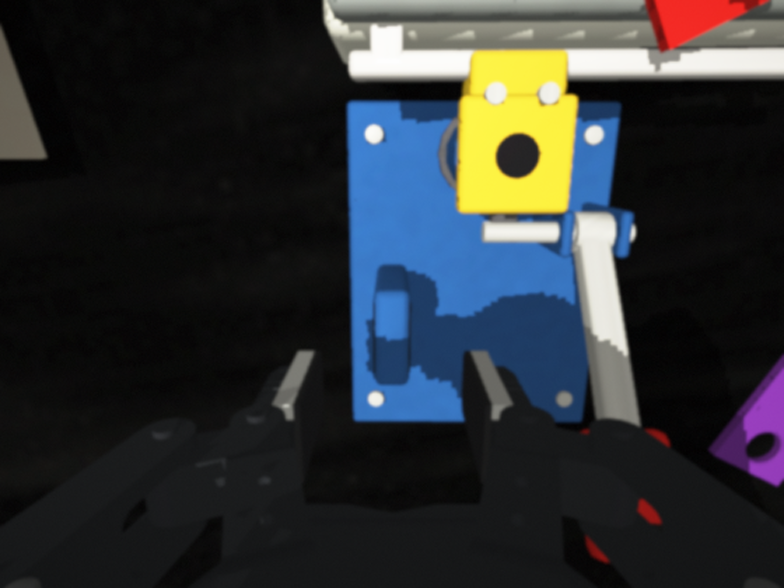

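Released and flat, the base's front corners are at (348,102) and (620,103) and the dot at (518,156). Verify the offset, then do the first stroke if it is good.

```bash
cat > padz.py <<'E'
from h import *
def padz(fn):
    P,p,d=snap("top",fn); m=max(blobs(mask(p,YEL),20),key=lambda b:-abs(b[2][0]-292)-abs(b[2][1]-204))
    vu=np.argwhere(m[3]); z=d[vu[:,0],vu[:,1]]; X=(np.c_[vu[:,::-1],np.ones(len(vu))]@np.linalg.inv(P[0]).T*z[:,None])@P[1].T+P[2]; print(fn,"pad z",m[1],np.percentile(X[z>0],[50]),np.percentile(X[z>0,2],[10,50,90]))
def rep(n):
    s=sense(); print(n,s["position"].round(4),s["wrist_force"].round(1),s["time_s"])
E
python3 - <<'E'
from padz import *
f=np.load("pics/w9.npz"); P=(f["K"],f["R"],f["t"]); F=lambda *q:np.array(q)/1.4
dot=ray(P,F(518,156),.078)[0,:2]; A,B,C,D=[ray(P,F(*q),.012)[0,:2] for q in((348,102),(620,103),(353,421),(583,420))]
yaw=np.arctan2(*(A-B)[[1,0]])-np.pi/2; u=np.array([np.cos(yaw),np.sin(yaw)]); v=np.array([-u[1],u[0]])
s=(A+B)/2-.022*u; print(dot,s,yaw,np.linalg.norm(A-B),np.linalg.norm(A-C),"err",(s-dot)@u,(s-dot)@v)
h=s-.115*u-.038*v; print("press",h)
if np.linalg.norm(s-dot)<.006:
    R=down(-.17-np.pi/2); move_l([*h,.14],R,.2)
    for z in (.11,.085,.07,.06): 
        b=move_l([*h,z],R,.06,until_force=22); rep((z,b))
        if b: break
    if not b: print(move_l([*h,.05],R,.03,until_force=15)); 
    sleep(.2); rep("down"); padz("t2")
E
```

```text
[ 0.57691811 -0.08954314] [ 0.57720108 -0.09025546] -0.17343081835432272 0.11690261143380089 0.15406540829543355 err 0.0004016418049364073 -0.0006527995811301663
press [ 0.45736887 -0.10784069]
(0.11, False) [ 0.4573 -0.1079  0.1099] [-1.2  0.1  2.7] 23.2917
(0.085, False) [ 0.4559 -0.1077  0.0843] [-3.9  0.1  7.4] 23.8583
(0.07, False) [ 0.4561 -0.1077  0.0694] [-3.9  1.1  6.7] 24.2583
(0.06, False) [ 0.4566 -0.1078  0.0603] [-4.8  0.8 13. ] 24.575
True
down [ 0.4566 -0.1078  0.0601] [-4.6  1.4 16.7] 24.9917
t2 pad z [286 194  15  18 170] [0.09332243] [0.08796354 0.09332243 0.09683441]
```

First stroke is complete: the tip stopped at 35 mm and the pad rose 16 mm. Let the handle up, and check that the jack did not shift, using the same pose as the last view.

```bash
python3 - <<'E'
from padz import *
t=sense()["position"]; R=down(-.17-np.pi/2)
move_l([.4574,-.1078,.19],R,.1); sleep(.3); rep("up"); padz("t3")
movep([.5162,-.0391,.19],R); move_l([.5162,-.0391,.115],None,.2)
P,p,d=snap("wrist","w10",None,1.4)
f=np.load("pics/w9.npz")
for q,PP in((f["p"],(f["K"],f["R"],f["t"])),(p,P)):
    m=cv2.medianBlur(mask(q,BLUE),5); vu=np.argwhere(m[:240]); vu=vu[(vu[:,1]>230)&(vu[:,1]<460)]
    a=vu[np.argmin(vu.sum(1))][::-1]; b=vu[np.argmin(vu[:,0]-vu[:,1])][::-1]
    dk=cv2.inRange(q,(0,0,0),(60,60,60)); y=mask(q,YEL); yy=np.argwhere(y); c=yy.mean(0)[::-1]
    print(a,b,c,ray(PP,[a,b],.012)[:,:2].round(4).tolist())
rep("end")
E
```

```text
up [ 0.4573 -0.1078  0.1898] [0.3 0.4 0.5] 26.8
t3 pad z [287 195  13  17 149] [0.07778356] [0.07430117 0.07778356 0.08053974]
[249  72] [442  74] [367.53921323  95.25018792] [[0.6094, -0.0368], [0.5886, -0.1511]]
[247  74] [440  75] [365.38852209  96.74695277] [[0.6091, -0.0362], [0.5887, -0.1511]]
end [ 0.5168 -0.0398  0.1161] [0.6 0.3 0.6] 27.875
```

View pics/w10.png

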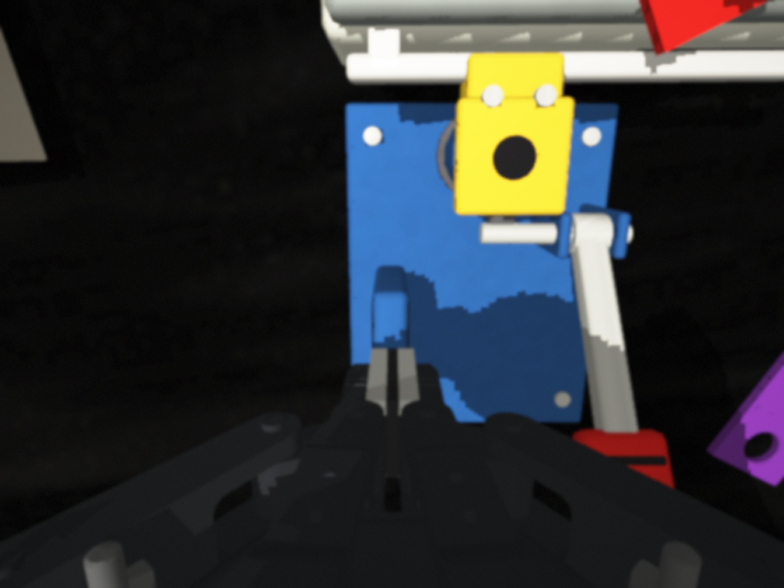

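The jack has not moved (corners within 0.5 mm), the handle is back up at (625,455) and the tag is in place. Second stroke now, then hold and hand in if the checks agree.

```bash
python3 - <<'E'
from padz import *
R=down(-.17-np.pi/2); h=[.4574,-.1078]
move_l([.5162,-.0391,.19],R,.2); movep([*h,.19],R); move_l([*h,.14],R,.2)
b=move_l([*h,.064],R,.06,until_force=25); rep(b)
print(move_l([*h,.05],R,.03,until_force=14)); sleep(.5); rep("down"); padz("t4")
f=np.load("pics/t4.npz"); P=(f["K"],f["R"],f["t"]); 
for i,s,c,m in blobs(mask(f["p"],RED)):
    if 270<c[0]<350 and 150<c[1]<220: w=ray(P,np.argwhere(m)[:,::-1],.09)[:,:2].mean(0); print("tag",s,w)
s=sense()
ok=s["wrist_force"][2]>5 and s["position"][2]<.0615
print(ok)
if ok: finish_job()
E
```

```text
False [ 0.4549 -0.1076  0.0628] [-4.7 -0.2  7.8] 30.6667
True
down [ 0.4551 -0.1076  0.0599] [-4.3  0.9 15.7] 31.4583
t4 pad z [286 194  15  18 168] [0.09333354] [0.08728852 0.09333354 0.09632506]
tag [307 167   8  10  46] [ 0.67230965 -0.14875189]
tag [299 169   9  11  41] [ 0.66581276 -0.12285505]
tag [303 179  18  16 120] [ 0.62475594 -0.14683038]
True
the job is handed in; nothing more can be done
```

The job is done and handed in at about 31.5 s of the 67 s allowed; the rig reports no verdict.

- **Tag:** I picked the red tag by its rib (the purple one was a decoy), dropped it over the post and let it go. Afterwards its hole measured within about 2 mm of the post, with the tag flat on the lid. It was still there in the last wrist view. In the final top view it showed only as separate red patches around the post, so I did not re-measure the hole.
- **Jack:** I slid it by its fin until the saddle was within about 1 mm of the lift point, with the handle up. On the way it stuck: the arm lagged 8 mm and pressed with 24 N. I relieved this by raising the grip about 1 mm. After the first stroke the jack's corners had moved by less than 1 mm.
- **First stroke:** The lift pad rose from 77 to 93 mm with the handle on its stop, then came back to 78 mm when I let it up.
- **Second stroke:** The pad is at 93 mm again. The fingers are holding the handle on its stop with about 16 N.

I did not re-measure the bottle, beaker, tape and microplate, but no move came near them. I also did not re-measure the saddle's position after the second stroke.

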